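# Back off the clamp screw of a culture jar

## Robot

A 6-joint arm with a two-finger parallel gripper is mounted at the origin on the work surface. World frame = base frame: x ahead of the robot, y to its left, z up, the work surface at z = 0. Lengths are in m, angles in rad, forces in N, time in s.
With the tool pointing down it reaches from about 0.3 to 0.875 m from the base axis. Payload 6.4 kg.
Tool frame: the origin (TCP) lies at the very end of the fingers, on their centre line; the grasp point (between the pads) lies 19 mm behind it (ctrl.grip_point_offset is the z of the grasp point in the tool frame, in m); z points along the fingers, y is the direction in which the jaws open and shut (so a half turn about z gives the same grasp; the last joint's range is limited). The gripper opens to 85 mm and grips with 20 to 120 N. Pads are 22 mm wide; open, the fingers measure 114 mm over their backs; the gripper's body (76 mm by 85 mm) begins 54 mm behind the grasp point. The pads swing forward as they close: fully open they stand 13 mm farther back than shut.
Start: joints at [1.018, 0.181, 1.607, -0, 1.354, -0.206], TCP at [0.195, 0.541, 0.231] pointing down, gripper open.
Joint ranges: [-2.99, 2.99], [-0.89, 2.07], [0.3, 2.58], [-1.14, 4.28], [0, 2.63], [-3.12, 3.12]. Speed limits (rad/s): [2.57, 2.57, 3.01, 3.14, 3.14, 3.14].

## Interface

Orientations are given as a unit quaternion [w, x, y, z].
In Python, from bench import status, cams, ctrl gives the robot as it stands.
- The arm moves only by the shell command python3 -m handwheel 'ROWS'. ROWS is JSON, a list of rows, each an object with "grip": the finger opening in cm, from 0 to 8.54; "linear": the shift along the tool's x, y, z in cm, a list of three; "rotation": the turn, a rotation vector about the tool's x, y, z in degrees, a list of three. A call has 1 to 12 rows; each row is the pose to reach, as a shift and turn from the pose commanded when the call began, along the tool's axes at that moment; what a row does not reach only later rows make up. A row lasts 1/12 s, in which the tool goes at most 41.7 mm and 7.16 degrees, less where a joint would pass 70% of its speed; a pose out of reach is approached as far as the arm can. A call with a gripper value outside its range is refused whole. The fingers move at their own pace and stop on an object; the grip force is fixed at half the most. Time passes only in rows, so rows that repeat a pose let the fingers close. It gives the time, the measured TCP pose, the force and the opening at its end, in the units of the state.
- status.get_obs(): the state, without advancing time (a new reading comes with each control period).
- cams.camera(name): name is "scene" or "top" or "wrist"; returns the picture (384x512x3 uint8, red, green, blue); there is no depth.
- cams.camera_info(name): a dict with "fovy" (degrees; the focal length in pixels is half the picture's height over the tangent of half this angle, whatever the lens; pixels are square), "cx", "cy" (the principal point, pixels), "k1" (the pictures are not rectified: a ray, as slopes to the right and down, at radius r is drawn at 1 + k1 r^2 times it, then the intrinsics apply), "world_from_camera" (4x4, takes a point from camera to world coordinates); the wrist camera has in their place "mount" (4x4, takes a point from camera to tool coordinates, whose origin is the TCP and whose axes are the flange's). Camera axes: x right, y down, z forward; pixel columns grow to the right and rows downward; lengths in m; the calibration is good to about 2 mm. A picture is of the moment at which its call begins: read the wrist's pose just before it. camera_info takes no time and is no camera call.
- ctrl.hand_in(): hands the job in, once; it reports no verdict.
The state is a dict: "time_s": time; "q": joint angles; "dq": joint speeds; "joint_efforts": joint torques, N m; "eef_pos": TCP position; "eef_rot": TCP orientation; "wrist_force": force on the tool from outside, world axes, zero at the start; "torque": the same for the moment, N m; "opening": opening from 0.0 (shut) to 1.0 (fully open).
Only numpy, scipy, OpenCV 4.12 (cv2) and the standard library are available. Lean on these libraries where they do the work, as an engineer would, in place of code of your own. Each camera call takes 0.05 s, during which the arm holds its last target.

## Task

Loosen the clamp on the glass culture jar: with a fingertip on the knurled rim of the black knob on top, roll the knob round anticlockwise (seen from above) by three full turns and leave it there. Do not take the knob between the fingers; the jar stays standing where it is, and the bottle, pot and dishes around it are left alone.

Things in the scene. Friction and masses are not known exactly. Their poses are not given: they have to be found in the camera images.
- jar: Heavy (3 kg) culture jar standing loose on the bench on a rubber foot: clear glass 124 mm across, flange 136 mm across, lid top 123 mm above the bench. Origin on its axis at bench level, z up. It tips if pushed sideways at the knob with more than about 10 N; 5 to 15 N straight down on the knob's rim is safe. A gauge (top 143 mm high) is on the lid 43 mm to +y, a valve (140 mm) 43 mm to -y.
- bridge (a point): Middle of the top of the steel bridge bar, 148 mm above the bench, on the jar's axis; the clamp screw passes through it. The bar is 166 mm long (along the jar's own x axis) and 24 mm wide, and its ends hook under the flange.
- knob_top (a point): On the knob's vertical axis, level with the top of its rim (175 mm above the bench when tight). Black knob 56.6 mm across, 18 mm high; 36 upright knurl ribs, 3.6 mm wide, centred on a 26.5 mm radius, make the rim; their round tops stand 3 mm above the dished middle. Nothing stands above it. It drags with 1.3 N at the rim and stays where left.
- knob_mark (a point): White index rib on the knob's rim, at the top of the rim 26.5 mm from the axis, at the outer end of a white line on the dished top; turns with the knob. When tight it points along the jar's +x axis, within about 0.3 rad. A fingertip pressed down on the rim with about 5 N turns the knob by friction as it travels round the axis, with little slip.
- clamp_screw (a joint): Turn of the clamp screw in rad: within about 0.3 of 0 at the start (tight), growing anticlockwise seen from above (loosening); 6.283 is one full turn. It counts on over many turns. The thread lifts the knob by 2 mm a turn.
- reagent_bottle: Bystander: amber glass bottle with a black cap, 48 mm across, 95 mm high. Origin at the centre of its underside.
- powder_pot: Bystander: white plastic pot with a black lid, 60 mm across, 52 mm high. Origin at the centre of its underside.
- culture_dishes: Bystander: two stacked culture dishes with pale lids, 90 mm across, 32 mm high together. Origin at the centre of the underside.

How it is judged:
By the outcome, as a careful person would: the job done as asked, in the order asked, and still so for the second after the job is handed in, with the robot touching nothing.
It also fails if it takes over 59 s, if anything falls off the work surface, if the arm or the gripper's body presses on something with over 40 N, if the wrist force passes 120 N, or if a joint passes its speed limit or range.

## Working session

There is one attempt and no reset: what is moved stays moved. The work goes in short steps, Python scripts to look and compute and a shell command to move; the robot and the scene stay as the last step left them, time stands still between calls to the robot, and variables do not carry over. Pictures are saved under pics/ and viewed, and the job is handed in when it is done.

```bash
mkdir -p pics; ls; python3 - <<'E'
from bench import status,cams,ctrl
import cv2
o=status.get_obs();print(o)
for n in("scene","top","wrist"):
    im=cams.camera(n);cv2.imwrite(f"pics/a_{n}.png",im[:,:,::-1]);print(n,cams.camera_info(n))
E
```

```text
pics
{'time_s': 0.0, 'q': array([ 1.01770118e+00,  1.81587886e-01,  1.60801600e+00, -3.14730699e-05,
        1.35382559e+00, -2.06312699e-01]), 'dq': array([ 0.00022047, -0.00020163,  0.00152427, -0.00087781, -0.00113248,
        0.00052395]), 'joint_efforts': array([ 1.20366029e-03, -4.44870615e+01, -3.51336157e+01, -2.78956722e-04,
        9.00539366e-03, -3.36524046e-06]), 'eef_pos': array([0.19512097, 0.54027508, 0.23035397]), 'eef_rot': array([-3.26133998e-04,  1.72520283e-01,  9.85005537e-01, -8.58689440e-04]), 'wrist_force': array([-0.04125017,  0.39236907, -0.1013057 ]), 'torque': array([-0.00135118,  0.01251546, -0.04259494]), 'opening': 0.9984331230272349}
scene {'fovy': 45.57009095775298, 'cx': 260.81039449557835, 'cy': 198.42215011355188, 'k1': -0.18679937904836838, 'world_from_camera': array([[-0.85419644,  0.38471087, -0.34977991,  0.93659514],
       [ 0.51966156,  0.65408892, -0.54965402,  0.62378264],
       [ 0.01732928, -0.65127969, -0.75863988,  0.89222757],
       [ 0.        ,  0.        ,  0.        ,  1.        ]])}
top {'fovy': 54.43752785914629, 'cx': 260.4916209762784, 'cy': 195.33326534066478, 'k1': -0.016909794165572676, 'world_from_camera': array([[-0.00664682, -0.99528423,  0.09677354,  0.50025023],
       [-0.99967829,  0.00424476, -0.02500613,  0.0786845 ],
       [ 0.02447742, -0.09690861, -0.99499225,  0.8923832 ],
       [ 0.        ,  0.        ,  0.        ,  1.        ]])}
wrist {'fovy': 67.89722473638464, 'cx': 245.56634753003198, 'cy': 191.2145479823677, 'k1': 0.024231052079338372, 'mount': array([[ 1.21690573e-04, -9.55805734e-01, -2.93998951e-01,
         7.56444533e-02],
       [ 9.99998873e-01,  5.56343336e-04, -1.39478632e-03,
         8.15679943e-04],
       [ 1.49670912e-03, -2.93998450e-01,  9.55804724e-01,
        -1.43459594e-01],
       [ 0.00000000e+00,  0.00000000e+00,  0.00000000e+00,
         1.00000000e+00]])}
```

View pics/a_scene.png

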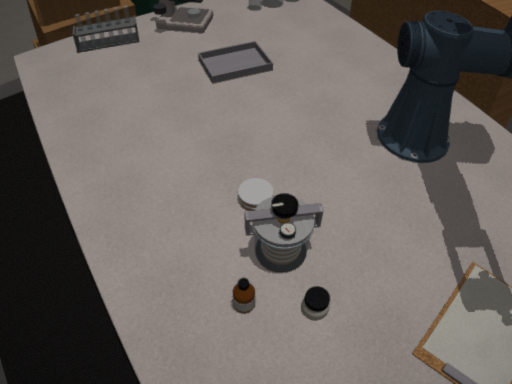

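View pics/a_top.png

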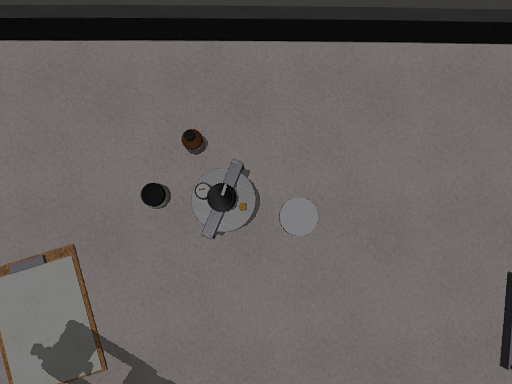

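View pics/a_wrist.png

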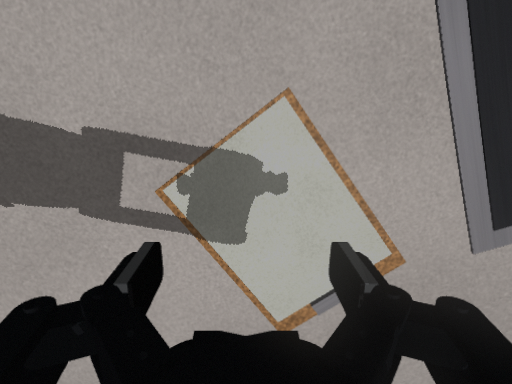

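Both fixed views show the jar: knob near (222,197) in the top view and (285,206) in the scene view, with the white line pointing along the bar. I'll zoom in to pick pixels.

```bash
cat > h.py <<'E'
import numpy as np,cv2
from bench import status,cams,ctrl
from scipy.spatial.transform import Rotation as R
def pose():
    o=status.get_obs();w,x,y,z=o['eef_rot'];T=np.eye(4);T[:3,:3]=R.from_quat([x,y,z,w]).as_matrix();T[:3,3]=o['eef_pos'];return T
def ray(n,u,v,T=None):
    c=cams.camera_info(n);f=192/np.tan(np.radians(c['fovy']/2))
    a=np.array([(u-c['cx'])/f,(v-c['cy'])/f]);b=a.copy()
    for _ in range(20): b=a/(1+c['k1']*(b@b))
    W=c['world_from_camera'] if n!='wrist' else T@c['mount']
    return W[:3,3],W[:3,:3]@np.array([b[0],b[1],1])
def proj(n,p,T=None):
    c=cams.camera_info(n);f=192/np.tan(np.radians(c['fovy']/2))
    W=c['world_from_camera'] if n!='wrist' else T@c['mount']
    q=W[:3,:3].T@(np.array(p)-W[:3,3]);b=q[:2]/q[2];b=b*(1+c['k1']*(b@b));return b*f+[c['cx'],c['cy']]
def atz(n,u,v,z,T=None):
    o,d=ray(n,u,v,T);return o+d*(z-o[2])/d[2]
def tri(rs):
    A=np.zeros((3,3));b=np.zeros(3)
    for o,d in rs:
        d=d/np.linalg.norm(d);M=np.eye(3)-np.outer(d,d);A+=M;b+=M@o
    p=np.linalg.solve(A,b);return p,[np.linalg.norm(np.cross(p-o,d/np.linalg.norm(d))) for o,d in rs]
E
python3 - <<'E'
import cv2
a=cv2.imread('pics/a_top.png')[150:250,170:270];b=cv2.imread('pics/a_scene.png')[170:270,235:335]
cv2.imwrite('pics/b.png',cv2.hconcat([cv2.resize(i,(400,400),interpolation=cv2.INTER_CUBIC) for i in(a,b)]))
E
```

```text
(no output)
```

View pics/b.png

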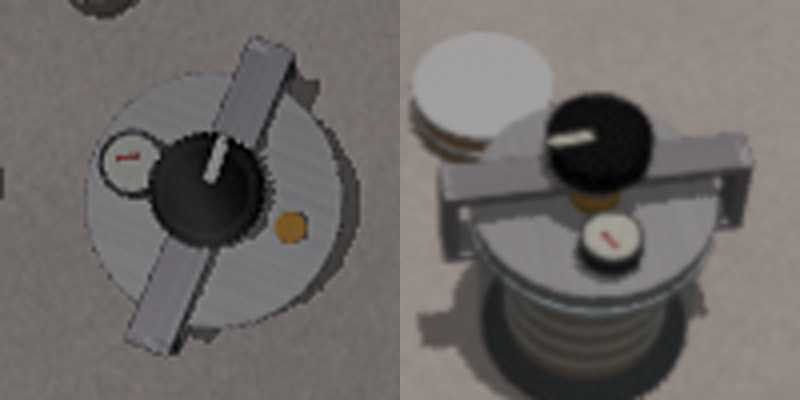

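```bash
python3 - <<'E'
from h import *
P,e=tri([ray('top',170+207/4,150+188/4),ray('scene',235+200/4,170+138/4)]);print(P,e)
c=P
m=atz('top',170+222/4,150+138/4,.175);c0=atz('top',170+207/4,150+188/4,.175);d=m-c0;print('mark',m,c0,np.arctan2(d[1],d[0]),np.hypot(*d[:2]))
a=atz('top',170+272/4,150+47/4,.148);b=atz('top',170+150/4,150+345/4,.148);d=a-b;print('bar',(a+b)/2,np.arctan2(d[1],d[0]),np.hypot(*d[:2]))
T=pose();print(T)
for n,uv in (('bottle',(191,134)),('pot',(153,195)),('dish',(299,216))):print(n,atz('top',*uv,{'bottle':.095,'pot':.052,'dish':.032}[n]))
E
```

```text
[0.56744699 0.13650193 0.1655543 ] [np.float64(0.0007036012096426689), np.float64(0.000703601209642878)]
mark [0.59134873 0.1281661  0.175     ] [0.56711635 0.13531686 0.175     ] -0.28694703387208026 0.02526543042194235
bar [0.5663949  0.13513829 0.148     ] -0.3845792763712865 0.16091487974991447
[[-9.40475633e-01  3.39860293e-01 -7.52212019e-04  1.95161559e-01]
 [ 3.39860975e-01  9.40474993e-01 -1.14245406e-03  5.40415718e-01]
 [ 3.19161822e-04 -1.33009771e-03 -9.99999064e-01  2.30595786e-01]
 [ 0.00000000e+00  0.00000000e+00  0.00000000e+00  1.00000000e+00]]
bottle [0.71241184 0.20886932 0.095     ]
pot [0.58377159 0.29948973 0.052     ]
dish [ 0.53557873 -0.03161558  0.032     ]
```

```bash
python3 -m handwheel '[{"grip":0,"linear":[-25,-12.5,-4],"rotation":[0,0,-19.87]},{"grip":0,"linear":[-25,-12.5,-4],"rotation":[0,0,-19.87]},{"grip":0,"linear":[-25,-12.5,-4],"rotation":[0,0,-19.87]},{"grip":0,"linear":[-25,-12.5,-4],"rotation":[0,0,-19.87]},{"grip":0,"linear":[-25,-12.5,-4],"rotation":[0,0,-19.87]},{"grip":0,"linear":[-25,-12.5,-4],"rotation":[0,0,-19.87]},{"grip":0,"linear":[-45,-22.2,-4],"rotation":[0,0,-19.87]},{"grip":0,"linear":[-45,-22.2,-4],"rotation":[0,0,-19.87]},{"grip":0,"linear":[-45,-22.2,-4],"rotation":[0,0,-19.87]},{"grip":0,"linear":[-45,-22.2,-4],"rotation":[0,0,-19.87]},{"grip":0,"linear":[-45,-22.2,-4],"rotation":[0,0,-19.87]},{"grip":0,"linear":[-45,-22.2,-4],"rotation":[0,0,-19.87]}]'; python3 -c "
from h import *
print(pose())"
```

```text
time_s: 1.15
eef_pos: [0.5349, 0.1868, 0.2709]
eef_rot: [-0.0, 0.0, 1.0, 0.0]
wrist_force: [0.8, 0.2, -0.2]
opening: 0.002
[[-9.99999972e-01  1.53637774e-04 -1.81674460e-04  5.34900985e-01]
 [ 1.53623660e-04  9.99999985e-01  7.77023956e-05  1.86789775e-01]
 [ 1.81686396e-04  7.76744839e-05 -9.99999980e-01  2.70912749e-01]
 [ 0.00000000e+00  0.00000000e+00  0.00000000e+00  1.00000000e+00]]
```

Tool now aligned: tool x = -X, y = +Y, z = down. Move over the knob and look.

```bash
python3 -m handwheel '[{"grip":0,"linear":[-3.0,-2.5,0],"rotation":[0,0,0]},{"grip":0,"linear":[-6,-5,0],"rotation":[0,0,0]},{"grip":0,"linear":[-6,-5,0],"rotation":[0,0,0]},{"grip":0,"linear":[-6,-5,0],"rotation":[0,0,0]},{"grip":0,"linear":[-6,-5,0],"rotation":[0,0,0]}]'; python3 - <<'E'
from h import *
T=pose();np.save('T1.npy',T);cv2.imwrite('pics/c1.png',cams.camera('wrist')[:,:,::-1]);print(T[:3,3],status.get_obs()['wrist_force'])
E
```

```text
time_s: 1.57
eef_pos: [0.5934, 0.1386, 0.2703]
eef_rot: [-0.001, 0.0, 1.0, 0.0]
wrist_force: [0.0, 0.3, 1.0]
opening: 0.001
[0.5934007  0.13860334 0.27025491] [-0.01923028  0.58869165 -0.0995567 ]
```

```bash
python3 -m handwheel '[{"grip":0,"linear":[1,-3,0],"rotation":[0,0,0]},{"grip":0,"linear":[2,-6,0],"rotation":[0,0,0]},{"grip":0,"linear":[2,-6,0],"rotation":[0,0,0]},{"grip":0,"linear":[2,-6,0],"rotation":[0,0,0]},{"grip":0,"linear":[2,-6,0],"rotation":[0,0,0]}]'; python3 - <<'E'
from h import *
T=pose();np.save('T2.npy',T);cv2.imwrite('pics/c2.png',cams.camera('wrist')[:,:,::-1]);print(T[:3,3],status.get_obs()['wrist_force'])
E
```

```text
time_s: 2.03
eef_pos: [0.5735, 0.0798, 0.2715]
eef_rot: [0.0, -0.0, 1.0, 0.0]
wrist_force: [1.1, 0.3, -0.5]
opening: 0.001
[0.57354978 0.07979614 0.27149332] [-1.1399899   0.50645948 -0.13506666]
```

View pics/c1.png

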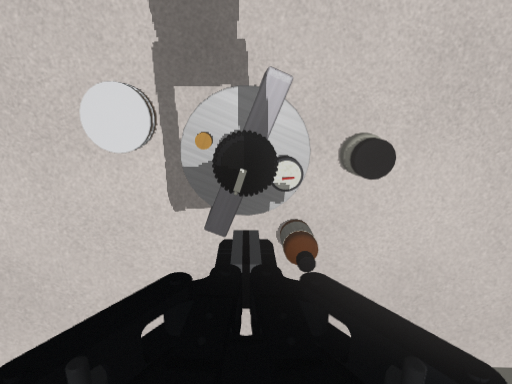

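View pics/c2.png

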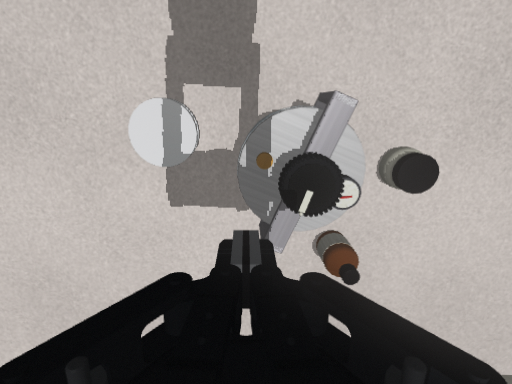

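The knob shows as a dark disc centred at about (245,163) in the first wrist view and (311,184) in the second, with its white line towards the bottom (240,180 and 306,202). The closed fingertips are at (246,235).

```bash
python3 - <<'E'
from h import *
T1=np.load('T1.npy');T2=np.load('T2.npy');rs=[]
out=[]
for n,T,c in(('c1',T1,(245,163)),('c2',T2,(311,184))):
    im=cv2.imread(f'pics/{n}.png');g=im.max(2)
    m=np.zeros_like(g);cv2.circle(m,c,42,255,-1);m[(g>45)]=0
    m=cv2.morphologyEx(m,cv2.MORPH_CLOSE,np.ones((9,9)))
    k,_=cv2.findContours(m,0,1);k=max(k,key=cv2.contourArea);e=cv2.fitEllipse(k);print(n,e,cv2.minEnclosingCircle(k))
    rs.append(ray('wrist',*e[0],T))
    v=im[c[1]-45:c[1]+45,c[0]-45:c[0]+45].copy();cv2.drawContours(im,[k],-1,(0,0,255),1);w=im[c[1]-45:c[1]+45,c[0]-45:c[0]+45]
    out+=[cv2.resize(x,(360,360),interpolation=cv2.INTER_NEAREST) for x in(v,)]
cv2.imwrite('pics/d.png',cv2.hconcat(out))
print(tri(rs)); print([atz('wrist',*proj_ if 0 else (0,0),.175,T1) for _ in []])
for o,d in rs: print(o+d*(.175-o[2])/d[2])
E
```

```text
c1 ((244.9717559814453, 162.97190856933594), (63.62147521972656, 64.35710906982422), 106.47120666503906) ((246.15301513671875, 162.65614318847656), 34.31642532348633)
c2 ((310.4355163574219, 183.74899291992188), (60.80609130859375, 64.00200653076172), 77.3280258178711) ((311.41497802734375, 183.41250610351562), 33.4175910949707)
(array([0.56748323, 0.1388288 , 0.16715428]), [np.float64(0.0002044569056932401), np.float64(0.00020445690569324983)])
[]
[0.56611151 0.13879044 0.175     ]
[0.56509076 0.13703706 0.175     ]
```

View pics/d.png

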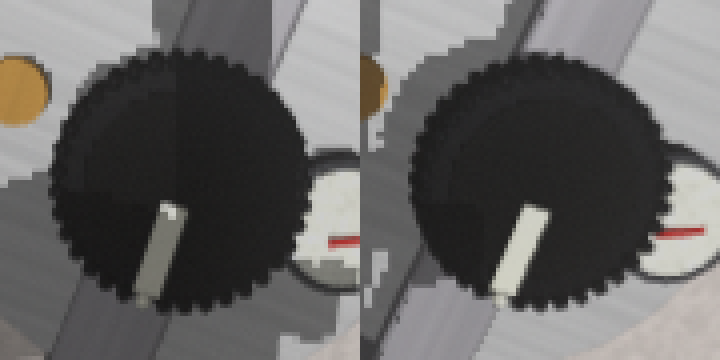

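```bash
python3 - <<'E'
from h import *
T1=np.load('T1.npy');T2=np.load('T2.npy')
print('tcp px',proj('wrist',T1[:3,3],T1))
a=ray('wrist',235.1,193,T1);b=ray('wrist',300.5,214,T2);print(tri([a,b]))
for (o,d),c in((a,(244.97,162.97)),(b,(310.4,183.75))):
    T=T1 if c[0]<300 else T2
    m=o+d*(.175-o[2])/d[2]; k=atz('wrist',*c,.175,T);d=m-k;print(m,np.arctan2(d[1],d[0]),np.hypot(*d[:2]))
c=np.array([.5665,.137,.175])
for T in(T1,T2):print(proj('wrist',c,T))
print(proj('top',c),proj('scene',c))
E
```

```text
tcp px [244.18601501 244.8170121 ]
(array([0.59300797, 0.13002541, 0.17529733]), [np.float64(0.00026478464379682033), np.float64(0.0002647846437968308)])
[0.59283736 0.13009972 0.175     ] -0.3143264487731025 0.02810447518267545
[0.5933961  0.13001971 0.175     ] -0.24199795684672576 0.029153915260060524
[242.86615917 163.42305719]
[310.28265098 185.30370668]
[220.87325586 197.32247008] [285.44125064 201.49817153]
```

```bash
python3 -m handwheel '[{"grip":0,"linear":[0.65,2.9,2],"rotation":[0,0,0]},{"grip":0,"linear":[0.65,2.9,5],"rotation":[0,0,0]},{"grip":0,"linear":[0.65,2.9,8],"rotation":[0,0,0]},{"grip":0,"linear":[0.65,2.9,9],"rotation":[0,0,0]},{"grip":0,"linear":[0.65,2.9,9],"rotation":[0,0,0]},{"grip":0,"linear":[0.65,2.9,9],"rotation":[0,0,0]},{"grip":0,"linear":[0.65,2.9,9],"rotation":[0,0,0]}]';python3 - <<'E'
from h import *
T=pose();print(T[:3,3],status.get_obs()['wrist_force'])
cv2.imwrite('pics/e.png',cams.camera('wrist')[:,:,::-1])
E
```

```text
time_s: 2.67
eef_pos: [0.5688, 0.1078, 0.183]
eef_rot: [0.002, -0.0, 1.0, 0.0]
wrist_force: [-0.8, 0.7, 0.8]
opening: -0.0
[0.56879697 0.10783136 0.18303252] [-0.81361078  0.74978795  0.77947079]
```

View pics/e.png

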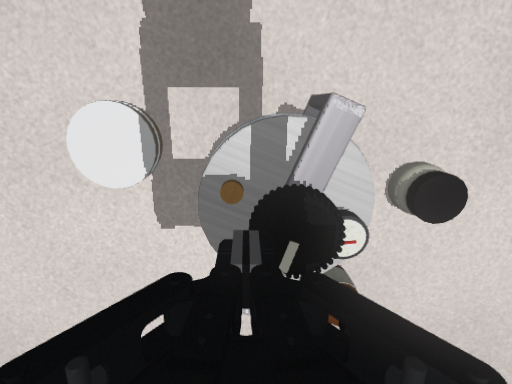

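The knob disc is at (297,228), with the tip at its left edge and the mark at (290,257), so the tip is over the -Y rim as meant. Descend slowly.

```bash
python3 -m handwheel '[{"grip":0,"linear":[0.1,0.1,0.3],"rotation":[0,0,0]},{"grip":0,"linear":[0.1,0.1,0.4],"rotation":[0,0,0]},{"grip":0,"linear":[0.1,0.1,0.5],"rotation":[0,0,0]},{"grip":0,"linear":[0.1,0.1,0.5],"rotation":[0,0,0]}]';python3 -m handwheel '[{"grip":0,"linear":[0,0,0.05],"rotation":[0,0,0]},{"grip":0,"linear":[0,0,0.1],"rotation":[0,0,0]},{"grip":0,"linear":[0,0,0.1],"rotation":[0,0,0]}]';python3 -m handwheel '[{"grip":0,"linear":[0,0,0.05],"rotation":[0,0,0]},{"grip":0,"linear":[0,0,0.1],"rotation":[0,0,0]},{"grip":0,"linear":[0,0,0.1],"rotation":[0,0,0]}]'
```

```text
time_s: 3.05
eef_pos: [0.5664, 0.1085, 0.1761]
eef_rot: [0.0, 0.0, 1.0, -0.0]
wrist_force: [-0.0, 0.1, -0.6]
opening: 0.002
time_s: 3.3
eef_pos: [0.5665, 0.1085, 0.175]
eef_rot: [0.0, 0.0, 1.0, -0.0]
wrist_force: [0.0, 0.1, -0.3]
opening: 0.003
time_s: 3.55
eef_pos: [0.5667, 0.1085, 0.1746]
eef_rot: [0.0, -0.0, 1.0, -0.0]
wrist_force: [-0.6, -0.0, 4.8]
opening: 0.006
```

```bash
python3 -m handwheel '[{"grip":0,"linear":[0,0,0.03],"rotation":[0,0,0]},{"grip":0,"linear":[-0.495,0.043,0.025],"rotation":[0,0,0]},{"grip":0,"linear":[-0.975,0.172,0.02],"rotation":[0,0,0]},{"grip":0,"linear":[-1.425,0.382,0.015],"rotation":[0,0,0]},{"grip":0,"linear":[-1.832,0.667,0.01],"rotation":[0,0,0]},{"grip":0,"linear":[-2.183,1.018,0.005],"rotation":[0,0,0]},{"grip":0,"linear":[-2.468,1.425,0],"rotation":[0,0,0]}]';python3 - <<'E'
from h import *
T=pose();print(T[:3,3],status.get_obs()['wrist_force'])
cv2.imwrite('pics/f.png',cams.camera('wrist')[:,:,::-1])
print(status.get_obs()['wrist_force'])
E
```

```text
time_s: 4.13
eef_pos: [0.5922, 0.1222, 0.1749]
eef_rot: [0.001, 0.0, 1.0, -0.001]
wrist_force: [0.3, -3.0, 4.9]
opening: 0.004
[0.59216808 0.12219312 0.17487487] [ 0.28978591 -2.97157662  4.94521515]
[ 0.57486802 -1.56073246  4.69543326]
```

View pics/f.png

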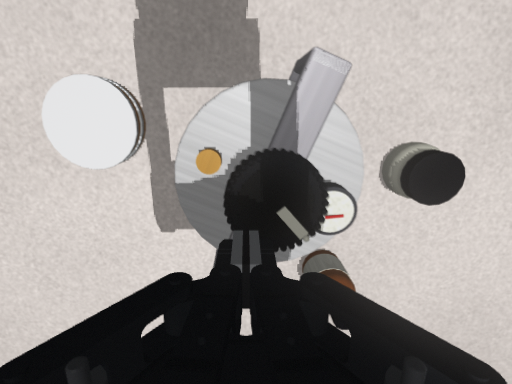

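The white line now ends at (303,238), so the knob has turned about 0.9 rad for 60° of finger travel, at about 5 N. This works; continue.

```bash
cat > g.py <<'E'
import sys,numpy as np
a0=float(sys.argv[1]);n=int(sys.argv[2]);st=float(sys.argv[3]);R=2.85
for i in range(1,n+1):
    a=np.radians(a0+i*st);b=np.radians(a0)
    print(f"{-R*(np.cos(a)-np.cos(b)):.2f},{R*(np.sin(a)-np.sin(b)):.2f},{-0.2*i*st/360:.3f}")
E
python3 g.py -30 12 10; echo; python3 g.py 90 12 10;echo; python3 g.py 210 12 10
```

```text
-0.21,0.45,-0.006
-0.34,0.93,-0.011
-0.38,1.42,-0.017
-0.34,1.92,-0.022
-0.21,2.40,-0.028
-0.00,2.85,-0.033
0.28,3.26,-0.039
0.64,3.61,-0.044
1.04,3.89,-0.050
1.49,4.10,-0.056
1.97,4.23,-0.061
2.47,4.28,-0.067

0.49,-0.04,-0.006
0.97,-0.17,-0.011
1.42,-0.38,-0.017
1.83,-0.67,-0.022
2.18,-1.02,-0.028
2.47,-1.43,-0.033
2.68,-1.88,-0.039
2.81,-2.36,-0.044
2.85,-2.85,-0.050
2.81,-3.34,-0.056
2.68,-3.82,-0.061
2.47,-4.28,-0.067

-0.28,-0.41,-0.006
-0.64,-0.76,-0.011
-1.04,-1.04,-0.017
-1.49,-1.25,-0.022
-1.97,-1.38,-0.028
-2.47,-1.42,-0.033
-2.96,-1.38,-0.039
-3.44,-1.25,-0.044
-3.89,-1.04,-0.050
-4.30,-0.76,-0.056
-4.65,-0.41,-0.061
-4.94,-0.00,-0.067
```

```bash
python3 -m handwheel '[{"grip":0,"linear":[-0.21,0.45,0],"rotation":[0,0,0]},{"grip":0,"linear":[-0.34,0.93,0],"rotation":[0,0,0]},{"grip":0,"linear":[-0.38,1.42,-0.005],"rotation":[0,0,0]},{"grip":0,"linear":[-0.34,1.92,-0.01],"rotation":[0,0,0]},{"grip":0,"linear":[-0.21,2.40,-0.015],"rotation":[0,0,0]},{"grip":0,"linear":[0,2.85,-0.02],"rotation":[0,0,0]},{"grip":0,"linear":[0.28,3.26,-0.025],"rotation":[0,0,0]},{"grip":0,"linear":[0.64,3.61,-0.03],"rotation":[0,0,0]},{"grip":0,"linear":[1.04,3.89,-0.035],"rotation":[0,0,0]},{"grip":0,"linear":[1.49,4.10,-0.04],"rotation":[0,0,0]},{"grip":0,"linear":[1.97,4.23,-0.045],"rotation":[0,0,0]},{"grip":0,"linear":[2.47,4.28,-0.05],"rotation":[0,0,0]}]'; python3 - <<'E'
from h import *
cv2.imwrite('pics/g1.png',cams.camera('wrist')[:,:,::-1])
print(pose()[:3,3],status.get_obs()['wrist_force'])
E
```

```text
time_s: 5.18
eef_pos: [0.5673, 0.1658, 0.1755]
eef_rot: [0.001, -0.0, 1.0, 0.0]
wrist_force: [2.4, -0.5, 5.4]
opening: 0.001
[0.5663888  0.16584413 0.17539233] [ 1.67617854 -0.46202499  6.21475274]
```

View pics/g1.png

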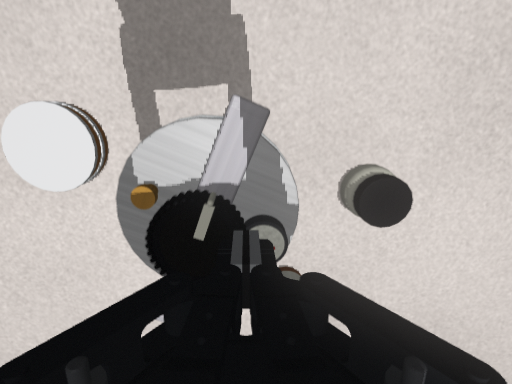

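The line now points up-right, from (200,238) to (214,198), at about 2.8 rad. That is about 3.05 rad of turn for 180° of travel, with a vertical force of about 5–6 N.

```bash
python3 -m handwheel '[{"grip":0,"linear":[0.49,-0.04,-0.005],"rotation":[0,0,0]},{"grip":0,"linear":[0.97,-0.17,-0.01],"rotation":[0,0,0]},{"grip":0,"linear":[1.42,-0.38,-0.015],"rotation":[0,0,0]},{"grip":0,"linear":[1.83,-0.67,-0.02],"rotation":[0,0,0]},{"grip":0,"linear":[2.18,-1.02,-0.025],"rotation":[0,0,0]},{"grip":0,"linear":[2.47,-1.43,-0.03],"rotation":[0,0,0]},{"grip":0,"linear":[2.68,-1.88,-0.035],"rotation":[0,0,0]},{"grip":0,"linear":[2.81,-2.36,-0.04],"rotation":[0,0,0]},{"grip":0,"linear":[2.85,-2.85,-0.045],"rotation":[0,0,0]},{"grip":0,"linear":[2.81,-3.34,-0.05],"rotation":[0,0,0]},{"grip":0,"linear":[2.68,-3.82,-0.055],"rotation":[0,0,0]},{"grip":0,"linear":[2.47,-4.28,-0.06],"rotation":[0,0,0]}]'; python3 - <<'E'
from h import *
cv2.imwrite('pics/g2.png',cams.camera('wrist')[:,:,::-1])
print(pose()[:3,3],status.get_obs()['wrist_force'])
E
```

```text
time_s: 6.23
eef_pos: [0.542, 0.1234, 0.176]
eef_rot: [0.001, -0.0, 1.0, 0.001]
wrist_force: [-0.1, 2.6, 7.3]
opening: 0.002
[0.5424547  0.12259414 0.17601429] [-0.37005203  0.564786    6.16560144]
```

View pics/g2.png

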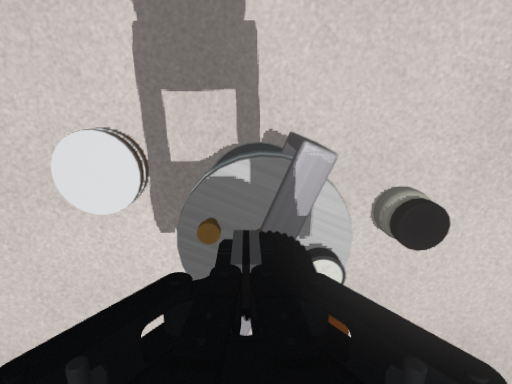

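Mark hidden behind the fingers here (the rim shows at (285,240)); forces are fine at 6 N. Continue to 330°.

```bash
python3 -m handwheel '[{"grip":0,"linear":[-0.28,-0.41,-0.005],"rotation":[0,0,0]},{"grip":0,"linear":[-0.64,-0.76,-0.01],"rotation":[0,0,0]},{"grip":0,"linear":[-1.04,-1.04,-0.02],"rotation":[0,0,0]},{"grip":0,"linear":[-1.49,-1.25,-0.025],"rotation":[0,0,0]},{"grip":0,"linear":[-1.97,-1.38,-0.03],"rotation":[0,0,0]},{"grip":0,"linear":[-2.47,-1.42,-0.035],"rotation":[0,0,0]},{"grip":0,"linear":[-2.96,-1.38,-0.04],"rotation":[0,0,0]},{"grip":0,"linear":[-3.44,-1.25,-0.045],"rotation":[0,0,0]},{"grip":0,"linear":[-3.89,-1.04,-0.05],"rotation":[0,0,0]},{"grip":0,"linear":[-4.30,-0.76,-0.055],"rotation":[0,0,0]},{"grip":0,"linear":[-4.65,-0.41,-0.06],"rotation":[0,0,0]},{"grip":0,"linear":[-4.94,0,-0.065],"rotation":[0,0,0]}]'; python3 - <<'E'
from h import *
T=pose();np.save('Tg3.npy',T)
cv2.imwrite('pics/g3.png',cams.camera('wrist')[:,:,::-1])
print(pose()[:3,3],status.get_obs()['wrist_force'])
E
```

```text
time_s: 7.28
eef_pos: [0.5919, 0.1222, 0.1768]
eef_rot: [0.001, 0.0, 1.0, -0.001]
wrist_force: [-0.8, -2.7, 7.9]
opening: -0.002
[0.59228827 0.12296095 0.17681293] [ 0.27790063 -1.79151835  6.70758359]
```

View pics/g3.png

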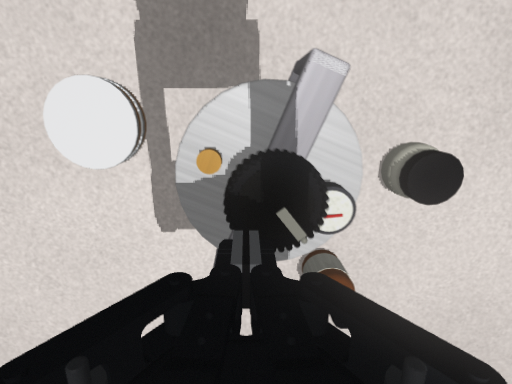

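The picture matches the one a turn earlier (line end again at (303,238)), so one loop gives one turn with no net slip. The jar also looks unmoved, and z is up about 1.9 mm. Next loop.

```bash
python3 -m handwheel '[{"grip":0,"linear":[-0.21,0.45,-0.01],"rotation":[0,0,0]},{"grip":0,"linear":[-0.34,0.93,-0.015],"rotation":[0,0,0]},{"grip":0,"linear":[-0.38,1.42,-0.02],"rotation":[0,0,0]},{"grip":0,"linear":[-0.34,1.92,-0.025],"rotation":[0,0,0]},{"grip":0,"linear":[-0.21,2.40,-0.03],"rotation":[0,0,0]},{"grip":0,"linear":[0,2.85,-0.035],"rotation":[0,0,0]},{"grip":0,"linear":[0.28,3.26,-0.04],"rotation":[0,0,0]},{"grip":0,"linear":[0.64,3.61,-0.045],"rotation":[0,0,0]},{"grip":0,"linear":[1.04,3.89,-0.05],"rotation":[0,0,0]},{"grip":0,"linear":[1.49,4.10,-0.055],"rotation":[0,0,0]},{"grip":0,"linear":[1.97,4.23,-0.06],"rotation":[0,0,0]},{"grip":0,"linear":[2.47,4.28,-0.065],"rotation":[0,0,0]}]'
python3 -m handwheel '[{"grip":0,"linear":[0.49,-0.04,-0.005],"rotation":[0,0,0]},{"grip":0,"linear":[0.97,-0.17,-0.01],"rotation":[0,0,0]},{"grip":0,"linear":[1.42,-0.38,-0.015],"rotation":[0,0,0]},{"grip":0,"linear":[1.83,-0.67,-0.02],"rotation":[0,0,0]},{"grip":0,"linear":[2.18,-1.02,-0.025],"rotation":[0,0,0]},{"grip":0,"linear":[2.47,-1.43,-0.03],"rotation":[0,0,0]},{"grip":0,"linear":[2.68,-1.88,-0.035],"rotation":[0,0,0]},{"grip":0,"linear":[2.81,-2.36,-0.04],"rotation":[0,0,0]},{"grip":0,"linear":[2.85,-2.85,-0.05],"rotation":[0,0,0]},{"grip":0,"linear":[2.81,-3.34,-0.055],"rotation":[0,0,0]},{"grip":0,"linear":[2.68,-3.82,-0.06],"rotation":[0,0,0]},{"grip":0,"linear":[2.47,-4.28,-0.065],"rotation":[0,0,0]}]'
python3 -c "
from h import *
print(pose()[:3,3],status.get_obs()['wrist_force'])"
```

```text
time_s: 8.33
eef_pos: [0.5673, 0.1657, 0.1774]
eef_rot: [0.002, -0.0, 1.0, 0.0]
wrist_force: [2.6, -1.0, 5.9]
opening: 0.001
time_s: 9.33
eef_pos: [0.5419, 0.1234, 0.178]
eef_rot: [0.001, -0.0, 1.0, 0.001]
wrist_force: [-0.9, 1.8, 8.0]
opening: 0.001
[0.54188499 0.12339001 0.17796184] [-0.87365029  1.82638854  8.03371802]
```

```bash
python3 -m handwheel '[{"grip":0,"linear":[-0.28,-0.41,-0.005],"rotation":[0,0,0]},{"grip":0,"linear":[-0.64,-0.76,-0.015],"rotation":[0,0,0]},{"grip":0,"linear":[-1.04,-1.04,-0.025],"rotation":[0,0,0]},{"grip":0,"linear":[-1.49,-1.25,-0.03],"rotation":[0,0,0]},{"grip":0,"linear":[-1.97,-1.38,-0.035],"rotation":[0,0,0]},{"grip":0,"linear":[-2.47,-1.42,-0.04],"rotation":[0,0,0]},{"grip":0,"linear":[-2.96,-1.38,-0.045],"rotation":[0,0,0]},{"grip":0,"linear":[-3.44,-1.25,-0.05],"rotation":[0,0,0]},{"grip":0,"linear":[-3.89,-1.04,-0.055],"rotation":[0,0,0]},{"grip":0,"linear":[-4.30,-0.76,-0.06],"rotation":[0,0,0]},{"grip":0,"linear":[-4.65,-0.41,-0.065],"rotation":[0,0,0]},{"grip":0,"linear":[-4.94,0,-0.07],"rotation":[0,0,0]}]'; python3 - <<'E'
from h import *
cv2.imwrite('pics/g4.png',cams.camera('wrist')[:,:,::-1])
cv2.imwrite('pics/g4t.png',cams.camera('top')[:,:,::-1])
print(pose()[:3,3],status.get_obs()['wrist_force'])
E
```

```text
time_s: 10.33
eef_pos: [0.5918, 0.1222, 0.1788]
eef_rot: [0.001, 0.0, 1.0, -0.001]
wrist_force: [0.2, -2.1, 7.9]
opening: 0.003
[0.59218677 0.12285785 0.17880736] [ 1.63763103 -1.57346503  6.3775004 ]
```

View pics/g4.png

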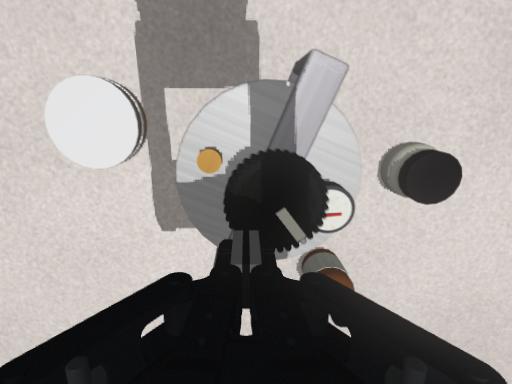

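Same mark position again: two turns plus about 0.9 rad done. Now 300° more, back to the original finger position.

```bash
python3 -m handwheel '[{"grip":0,"linear":[-0.21,0.45,-0.01],"rotation":[0,0,0]},{"grip":0,"linear":[-0.34,0.93,-0.015],"rotation":[0,0,0]},{"grip":0,"linear":[-0.38,1.42,-0.02],"rotation":[0,0,0]},{"grip":0,"linear":[-0.34,1.92,-0.025],"rotation":[0,0,0]},{"grip":0,"linear":[-0.21,2.40,-0.03],"rotation":[0,0,0]},{"grip":0,"linear":[0,2.85,-0.035],"rotation":[0,0,0]},{"grip":0,"linear":[0.28,3.26,-0.04],"rotation":[0,0,0]},{"grip":0,"linear":[0.64,3.61,-0.045],"rotation":[0,0,0]},{"grip":0,"linear":[1.04,3.89,-0.05],"rotation":[0,0,0]},{"grip":0,"linear":[1.49,4.10,-0.055],"rotation":[0,0,0]},{"grip":0,"linear":[1.97,4.23,-0.06],"rotation":[0,0,0]},{"grip":0,"linear":[2.47,4.28,-0.065],"rotation":[0,0,0]}]'
python3 -m handwheel '[{"grip":0,"linear":[0.49,-0.04,-0.005],"rotation":[0,0,0]},{"grip":0,"linear":[0.97,-0.17,-0.01],"rotation":[0,0,0]},{"grip":0,"linear":[1.42,-0.38,-0.015],"rotation":[0,0,0]},{"grip":0,"linear":[1.83,-0.67,-0.02],"rotation":[0,0,0]},{"grip":0,"linear":[2.18,-1.02,-0.025],"rotation":[0,0,0]},{"grip":0,"linear":[2.47,-1.43,-0.03],"rotation":[0,0,0]},{"grip":0,"linear":[2.68,-1.88,-0.035],"rotation":[0,0,0]},{"grip":0,"linear":[2.81,-2.36,-0.04],"rotation":[0,0,0]},{"grip":0,"linear":[2.85,-2.85,-0.05],"rotation":[0,0,0]},{"grip":0,"linear":[2.81,-3.34,-0.055],"rotation":[0,0,0]},{"grip":0,"linear":[2.68,-3.82,-0.06],"rotation":[0,0,0]},{"grip":0,"linear":[2.47,-4.28,-0.065],"rotation":[0,0,0]}]'
python3 -m handwheel '[{"grip":0,"linear":[-0.28,-0.41,-0.005],"rotation":[0,0,0]},{"grip":0,"linear":[-0.64,-0.76,-0.015],"rotation":[0,0,0]},{"grip":0,"linear":[-1.04,-1.04,-0.025],"rotation":[0,0,0]},{"grip":0,"linear":[-1.49,-1.25,-0.03],"rotation":[0,0,0]},{"grip":0,"linear":[-1.97,-1.38,-0.035],"rotation":[0,0,0]},{"grip":0,"linear":[-2.47,-1.42,-0.04],"rotation":[0,0,0]}]'
python3 - <<'E'
from h import *
T=pose();cv2.imwrite('pics/g5.png',cams.camera('wrist')[:,:,::-1])
print(T[:3,3],status.get_obs()['wrist_force'])
E
```

```text
time_s: 11.43
eef_pos: [0.5673, 0.1656, 0.1795]
eef_rot: [0.002, -0.0, 1.0, -0.0]
wrist_force: [2.7, -1.3, 5.7]
opening: -0.004
time_s: 12.43
eef_pos: [0.5419, 0.1234, 0.1799]
eef_rot: [0.001, -0.0, 1.0, 0.001]
wrist_force: [-0.2, 2.0, 6.2]
opening: -0.0
time_s: 12.93
eef_pos: [0.5664, 0.1085, 0.1803]
eef_rot: [0.0, -0.0, 1.0, -0.0]
wrist_force: [-2.4, -0.9, 7.7]
opening: 0.001
[0.56640988 0.10847847 0.18027998] [-0.76951486 -0.99955425  6.6451584 ]
```

View pics/g5.png

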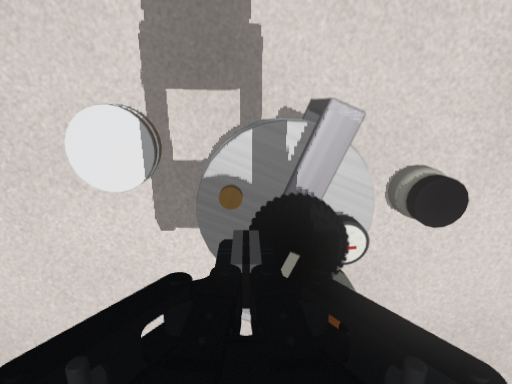

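```bash
python3 -m handwheel '[{"grip":0,"linear":[0,0,-1],"rotation":[0,0,0]},{"grip":0,"linear":[0,0,-3],"rotation":[0,0,0]},{"grip":0,"linear":[-1.5,1.5,-6],"rotation":[0,0,0]},{"grip":0,"linear":[-2.7,3.0,-9.6],"rotation":[0,0,0]},{"grip":0,"linear":[-2.7,3.0,-9.6],"rotation":[0,0,0]},{"grip":0,"linear":[-2.7,3.0,-9.6],"rotation":[0,0,0]},{"grip":0,"linear":[-2.7,3.0,-9.6],"rotation":[0,0,0]}]'
python3 - <<'E'
from h import *
T=pose();np.save('T6.npy',T);im=cams.camera('wrist')[:,:,::-1];cv2.imwrite('pics/h.png',im);print(T[:3,3])
a=cv2.imread('pics/c1.png')
cv2.imwrite('pics/h2.png',cv2.hconcat([cv2.resize(x[118:208,200:290],(360,360),interpolation=cv2.INTER_NEAREST) for x in (a,im)]))
t=cams.camera('top')[:,:,::-1];cv2.imwrite('pics/ht.png',t)
E
```

```text
time_s: 13.57
eef_pos: [0.5926, 0.1388, 0.2748]
eef_rot: [-0.001, -0.0, 1.0, 0.0]
wrist_force: [0.1, -0.8, -0.6]
opening: -0.0
[0.59263203 0.13882108 0.27481521]
```

View pics/h2.png

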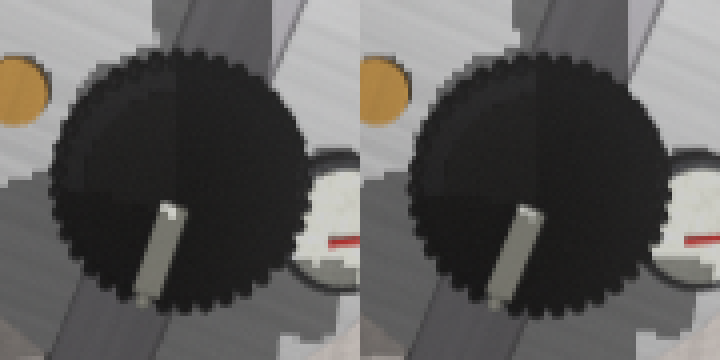

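View pics/h.png

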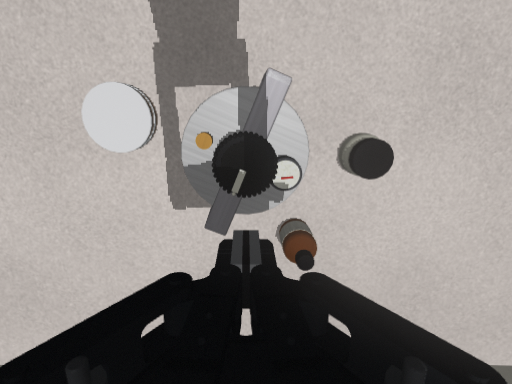

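The jar, bar, gauge and bystanders are where they were. The line looks a few degrees short of its starting direction, so I'll measure it.

```bash
python3 - <<'E'
from h import *
T1=np.load('T1.npy');T6=np.load('T6.npy')
def line(n,T,box,z):
    im=cv2.imread(f'pics/{n}.png');x0,y0,x1,y1=box;g=im[y0:y1,x0:x1].max(2)
    ys,xs=np.nonzero(g>75);P=np.array([atz('wrist',x+x0,y+y0,z,T)[:2] for x,y in zip(xs,ys)])
    c=P.mean(0);u=np.linalg.svd(P-c)[2][0];u=u*np.sign(u[0]);return len(P),c,np.degrees(np.arctan2(u[1],u[0]))
print(line('c1',T1,(232,167,250,191),.172));print(line('h',T6,(230,167,250,192),.178))
E
```

```text
(152, array([0.58140224, 0.13417349]), np.float64(-17.91239657722505))
(159, array([0.58111463, 0.13322246]), np.float64(-21.68557152211617))
```

The knob is 3.8° short, all of it lost at the first pick-up. Small top-up: press again at the same place and travel about 8°.

```bash
python3 -m handwheel '[{"grip":0,"linear":[2.7,-3.0,3],"rotation":[0,0,0]},{"grip":0,"linear":[2.7,-3.0,6],"rotation":[0,0,0]},{"grip":0,"linear":[2.7,-3.0,8.5],"rotation":[0,0,0]},{"grip":0,"linear":[2.7,-3.0,9.2],"rotation":[0,0,0]},{"grip":0,"linear":[2.7,-3.0,9.4],"rotation":[0,0,0]},{"grip":0,"linear":[2.7,-3.0,9.5],"rotation":[0,0,0]},{"grip":0,"linear":[2.7,-3.0,9.55],"rotation":[0,0,0]},{"grip":0,"linear":[2.7,-3.0,9.6],"rotation":[0,0,0]},{"grip":0,"linear":[2.7,-3.0,9.6],"rotation":[0,0,0]}]'
python3 -m handwheel '[{"grip":0,"linear":[-0.13,0,0],"rotation":[0,0,0]},{"grip":0,"linear":[-0.26,0.01,0],"rotation":[0,0,0]},{"grip":0,"linear":[-0.4,0.03,-0.005],"rotation":[0,0,0]},{"grip":0,"linear":[-0.4,0.03,-0.005],"rotation":[0,0,0]},{"grip":0,"linear":[-0.4,0.03,-0.005],"rotation":[0,0,0]},{"grip":0,"linear":[-0.4,0.03,-0.5],"rotation":[0,0,0]},{"grip":0,"linear":[-0.4,0.03,-3],"rotation":[0,0,0]},{"grip":0,"linear":[-2.7,3.0,-6],"rotation":[0,0,0]},{"grip":0,"linear":[-2.7,3.0,-9.6],"rotation":[0,0,0]},{"grip":0,"linear":[-2.7,3.0,-9.6],"rotation":[0,0,0]},{"grip":0,"linear":[-2.7,3.0,-9.6],"rotation":[0,0,0]},{"grip":0,"linear":[-2.7,3.0,-9.6],"rotation":[0,0,0]}]'
python3 - <<'E'
from h import *
T=pose();im=cams.camera('wrist')[:,:,::-1];cv2.imwrite('pics/i.png',im);print(T[:3,3],status.get_obs()['wrist_force'])
cv2.imwrite('pics/it.png',cams.camera('top')[:,:,::-1])
x0,y0,x1,y1=(230,167,252,192)
g=im[y0:y1,x0:x1].max(2);ys,xs=np.nonzero(g>75)
P=np.array([atz('wrist',x+x0,y+y0,.178,T)[:2] for x,y in zip(xs,ys)]);c=P.mean(0);u=np.linalg.svd(P-c)[2][0];u*=np.sign(u[0]);print(len(P),c,np.degrees(np.arctan2(u[1],u[0])))
E
```

```text
time_s: 14.42
eef_pos: [0.5666, 0.1077, 0.1805]
eef_rot: [0.0, 0.0, 1.0, -0.001]
wrist_force: [-2.4, -3.9, 6.5]
opening: 0.002
time_s: 15.42
eef_pos: [0.5929, 0.1387, 0.275]
eef_rot: [-0.0, -0.0, 1.0, -0.0]
wrist_force: [-0.5, -0.6, -0.3]
opening: -0.004
[0.59291503 0.13865291 0.27503761] [-0.36837688  0.12249885 -0.49229748]
149 [0.58167505 0.13739801] -4.065834638046015
```

View pics/i.png

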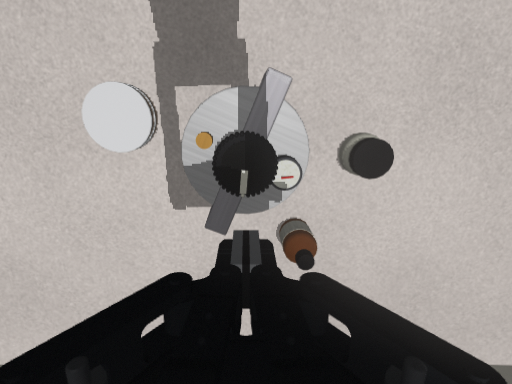

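The top-up went further than meant: the line now points down at (244,190), at -4.1° against -17.9° at the start. That is 13.8° too far, probably because the arm was still swinging as it touched down. I'll settle above first, then bring it back a little and measure while in contact.

```bash
python3 -m handwheel '[{"grip":0,"linear":[2.3,-3.0,3],"rotation":[0,0,0]},{"grip":0,"linear":[2.3,-3.0,6],"rotation":[0,0,0]},{"grip":0,"linear":[2.3,-3.0,8],"rotation":[0,0,0]},{"grip":0,"linear":[2.3,-3.0,9],"rotation":[0,0,0]},{"grip":0,"linear":[2.3,-3.0,9],"rotation":[0,0,0]},{"grip":0,"linear":[2.3,-3.0,9],"rotation":[0,0,0]},{"grip":0,"linear":[2.3,-3.0,9],"rotation":[0,0,0]},{"grip":0,"linear":[2.3,-3.0,9],"rotation":[0,0,0]},{"grip":0,"linear":[2.3,-3.0,9],"rotation":[0,0,0]}]'
python3 -m handwheel '[{"grip":0,"linear":[0,0,0.2],"rotation":[0,0,0]},{"grip":0,"linear":[0,0,0.4],"rotation":[0,0,0]},{"grip":0,"linear":[0,0,0.5],"rotation":[0,0,0]},{"grip":0,"linear":[0,0,0.55],"rotation":[0,0,0]},{"grip":0,"linear":[0,0,0.6],"rotation":[0,0,0]},{"grip":0,"linear":[0,0,0.6],"rotation":[0,0,0]}]'
cat > m.py <<'E'
from h import *
import sys
T=pose();im=cams.camera('wrist')[:,:,::-1];cv2.imwrite(f'pics/{sys.argv[1]}.png',im);print(T[:3,3],status.get_obs()['wrist_force'])
q=[proj('wrist',(.567+r*np.cos(a),.137+r*np.sin(a),.178),T) for r in(.004,.025) for a in np.arange(-.7,.4,.1)]
x0,y0=np.min(q,0).astype(int);x1,y1=np.max(q,0).astype(int)
g=im[y0:y1,x0:x1].max(2);ys,xs=np.nonzero(g>75)
P=np.array([atz('wrist',x+x0,y+y0,.178,T)[:2] for x,y in zip(xs,ys)])
k=[np.hypot(*(p-[.567,.137]))<.026 for p in P];P=P[k]
c=P.mean(0);u=np.linalg.svd(P-c)[2][0];u*=np.sign(u[0]);print(len(P),c,np.degrees(np.arctan2(u[1],u[0])))
E
python3 m.py j1
```

```text
time_s: 16.27
eef_pos: [0.5711, 0.1088, 0.1865]
eef_rot: [0.001, -0.0, 1.0, 0.0]
wrist_force: [0.1, -0.4, -0.4]
opening: -0.003
time_s: 16.77
eef_pos: [0.5709, 0.1087, 0.1805]
eef_rot: [0.001, -0.0, 1.0, 0.0]
wrist_force: [-1.3, 0.7, 5.8]
opening: 0.002
[0.57090169 0.10867291 0.18053754] [-0.15237845  0.19522041  6.24966878]
306 [0.58201212 0.13827629] -2.996572194209861
```

View pics/j1.png

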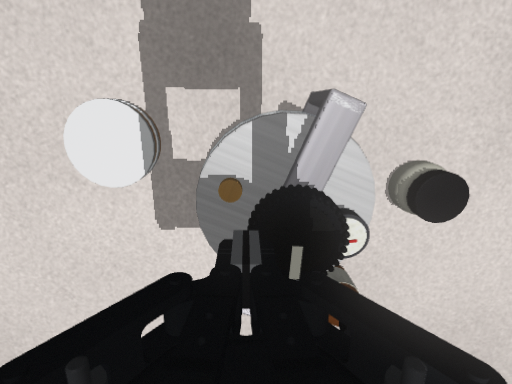

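Settled contact at 6 N; the line is seen at (296,262), reading -3°. Bring it back about 5 mm and read again.

```bash
python3 -m handwheel '[{"grip":0,"linear":[0.1,0,0],"rotation":[0,0,0]},{"grip":0,"linear":[0.2,0,0],"rotation":[0,0,0]},{"grip":0,"linear":[0.3,0,0],"rotation":[0,0,0]},{"grip":0,"linear":[0.4,0,0],"rotation":[0,0,0]},{"grip":0,"linear":[0.5,0,0.005],"rotation":[0,0,0]},{"grip":0,"linear":[0.5,0,0.005],"rotation":[0,0,0]},{"grip":0,"linear":[0.5,0,0.005],"rotation":[0,0,0]},{"grip":0,"linear":[0.5,0,0.005],"rotation":[0,0,0]}]'; python3 m.py j2
```

```text
time_s: 17.48
eef_pos: [0.5664, 0.1086, 0.1805]
eef_rot: [0.001, 0.0, 1.0, 0.0]
wrist_force: [2.2, 1.0, 6.0]
opening: 0.001
[0.56637678 0.10862617 0.1805137 ] [ 2.58541619 -0.24012099  5.93205001]
266 [0.58092117 0.13648565] -11.405376286933064
```

```bash
python3 -m handwheel '[{"grip":0,"linear":[0.1,0,0],"rotation":[0,0,0]},{"grip":0,"linear":[0.2,0,0],"rotation":[0,0,0]},{"grip":0,"linear":[0.3,0,0],"rotation":[0,0,0]},{"grip":0,"linear":[0.3,0.0,0],"rotation":[0,0,0]},{"grip":0,"linear":[0.3,0,0],"rotation":[0,0,0]},{"grip":0,"linear":[0.3,0,0],"rotation":[0,0,0]}]'; python3 m.py j3
```

```text
time_s: 18.03
eef_pos: [0.5634, 0.1088, 0.1805]
eef_rot: [0.001, 0.0, 1.0, 0.0]
wrist_force: [0.8, 0.4, 6.6]
opening: 0.002
[0.56339783 0.10880599 0.18051289] [0.92232759 1.02534204 6.14717549]
216 [0.57919685 0.13570331] -16.913387622822537
```

View pics/j3.png

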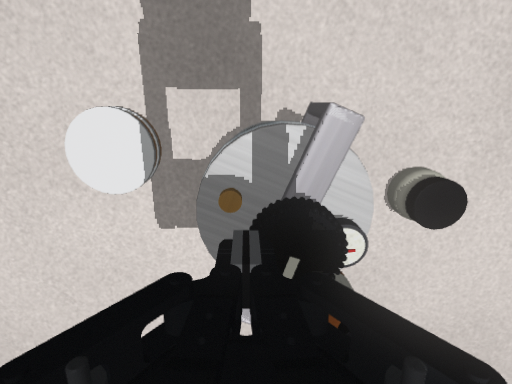

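Reads -16.9°. The line, around (291,268), is now partly behind a finger. Lift straight up, then check.

```bash
python3 -m handwheel '[{"grip":0,"linear":[0,0,-0.1],"rotation":[0,0,0]},{"grip":0,"linear":[0,0,-0.5],"rotation":[0,0,0]},{"grip":0,"linear":[0,0,-2],"rotation":[0,0,0]},{"grip":0,"linear":[0,0,-4.5],"rotation":[0,0,0]},{"grip":0,"linear":[-1.5,1.5,-7],"rotation":[0,0,0]},{"grip":0,"linear":[-3,3,-9.5],"rotation":[0,0,0]},{"grip":0,"linear":[-3,3,-9.5],"rotation":[0,0,0]},{"grip":0,"linear":[-3,3,-9.5],"rotation":[0,0,0]},{"grip":0,"linear":[-3,3,-9.5],"rotation":[0,0,0]},{"grip":0,"linear":[-3,3,-9.5],"rotation":[0,0,0]}]'; python3 m.py k; python3 - <<'E'
from h import *
cv2.imwrite('pics/kt.png',cams.camera('top')[:,:,::-1]);cv2.imwrite('pics/ks.png',cams.camera('scene')[:,:,::-1])
E
```

```text
time_s: 18.92
eef_pos: [0.591, 0.1383, 0.2724]
eef_rot: [-0.002, 0.0, 1.0, -0.0]
wrist_force: [0.4, -0.1, -0.1]
opening: 0.0
[0.59099131 0.13825146 0.27239554] [-0.81523825 -1.08612529  1.12816945]
157 [0.58160538 0.13420892] -19.004110740241412
```

View pics/k.png

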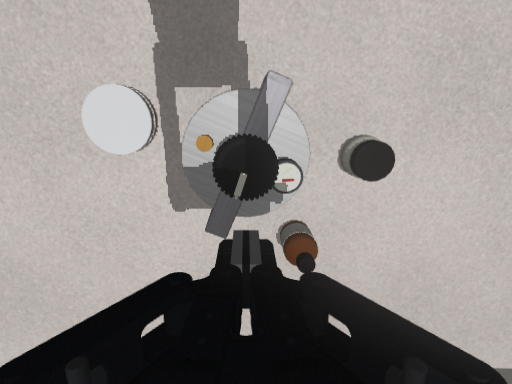

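View pics/ks.png

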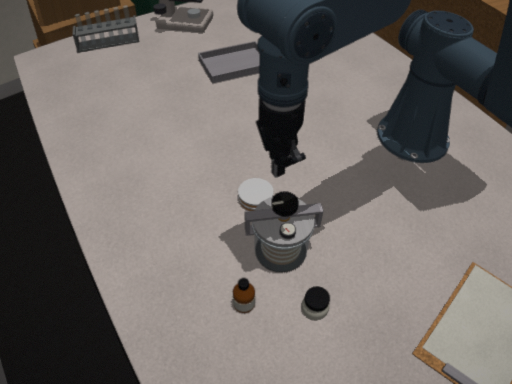

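The line reads -19.0°, against -17.9° at the start, so it is within about 1°. The knob has risen 5.8 mm (6 mm expected for three turns), the jar and bystanders are unmoved, and the arm is clear.

```bash
python3 -c "
from bench import ctrl
print(ctrl.hand_in())"
```

```text
the job is handed in; nothing more can be done
None
```

The clamp knob is loosened by three full anticlockwise turns, to within about 1°, and the job is handed in after about 19 s. I rolled it with the shut fingertips pressed on the rim at about 5–8 N, and never took it between the fingers.

**Corrections:** After the main roll the knob was 3.8° short. A small top-up overshot to 13.8° too far, so I rolled it back about 15° clockwise.

**Last checks:**
- **Mark direction:** the white line reads -19.0°, against -17.9° at the start.
- **Knob height:** the rim contact rose from 174.7 mm to 180.5 mm, about 5.8 mm against the 6 mm expected for three turns.
- **Surroundings:** the jar, bottle, pot and dishes look unmoved in the wrist and scene pictures. I saved a last top-camera picture but did not look at it.
- **Arm:** it is clear of everything, and the wrist force is back to about zero, within its noise.

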